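# Stow the fish-tagging kit in its foam tray

## Robot

A 7-joint arm with a two-finger parallel gripper is mounted at the origin on the work surface. World frame = base frame: x ahead of the robot, y to its left, z up, the work surface at z = 0. Lengths are in m, angles in rad, forces in N, time in s.
With the tool pointing down it reaches from about 0.425 to 0.95 m from the base axis. Payload 4.7 kg.
Tool frame: the origin (TCP) lies midway between the tips of the shut fingers; the grasp point (between the pads) lies 19 mm behind it; z points along the fingers, y is the line along which they close (so a half turn about z gives the same grasp; the last joint's range is limited). The gripper opens to 85 mm and grips with 20 to 120 N. Pads are 22 mm wide; open, the fingers measure 114 mm over their backs; the gripper's body (76 mm by 85 mm) begins 54 mm behind the grasp point. The pads swing forward as they close: fully open they stand 13 mm farther back than shut.
Start: joints at [1.129, 0.469, -0.049, 1.532, 0.024, 1.141, -0.082], TCP at [0.271, -0.618, 0.231] pointing down, gripper open.
Joint ranges: [-2.59, 2.59], [-0.33, 1.99], [-1.39, 1.29], [0.1, 2.45], [-1.04, 4.18], [0.21, 1.99], [-2.66, 2.66]. Speed limits (rad/s): [2.57, 2.57, 3.14, 3.14, 3.14, 3.14, 3.14].

## Interface

Orientations are given as a unit quaternion [x, y, z, w].
In Python, from plant import * gives the robot as it stands. Calls block until the motion is done:
- movep(position, orientation): joint-space move of the TCP to a pose.
- move_linear(position, orientation=None, max_speed=0.15): straight line of the TCP; orientation=None keeps the orientation; max_speed is the mean speed in m/s.
- move_j(angles): joint-space move.
- let_go() and close_gripper(f_grip=None): open the fingers fully, or close them until they stop; f_grip is the grip in N (None keeps the last).
- wait(seconds).
- ik(position, orientation): joint angles nearest the present ones, or None.
- observe(): the state.
- capture(name): name is "side" or "top"; returns the picture (384x512x3 uint8, blue, green, red); there is no depth.
- camera_model(name): a dict with "camera_matrix" (3x3 intrinsics, pixels), "R" (3x3) and "t" (3): a world point X has camera coordinates R X + t. Camera axes: x right, y down, z forward; pixel columns grow to the right and rows downward; lengths in m; the calibration is good to about 2 mm. A picture is of the moment at which its call begins. camera_model takes no time and is no camera call.
A pose or a line that the arm cannot do raises PlanningError and nothing moves.
- job_done(): hands the job in; it is judged then, once.
The state is a dict: "t": time; "joint_positions": joint angles; "joint_vel": joint speeds; "joint_torque": joint torques, N m; "tcp_pos": TCP position; "tcp_rot": TCP orientation; "contact_force": force on the tool from outside, world axes, zero at the start; "ft_torque": the same for the moment, N m; "width": finger opening in m; "grasp_force": force on a finger pad.
Only numpy, scipy, OpenCV 4.12 (cv2) and the standard library are available. Lean on these libraries where they do the work, as an engineer would, in place of code of your own. Each camera call takes 0.05 s, during which the arm holds its last target. There are 200 camera calls.

## Task

The tagging session is over: put the tag applicator, the calliper, the tag reader and the blue-lidded jar back in the kit tray, each in the foam cut-out of its own shape, the right way round and fully down on the yellow floor, the jar upright. Set each one down rather than dropping it, and leave the amber dropper bottle standing where it is.

Things in the scene. Friction and masses are not known exactly. Their poses are not given: they have to be found in the camera images.
- applicator: Fish-tag applicator, loose on the bench: light-wood handle with thin steel needle, 140 mm long. Origin: underside, mid-length; x points to the needle tip. Handle x -70 to -14 mm, 24 mm thick, 17 mm beyond x -28 (axis 12 mm up, does not roll); 4 mm needle on to x +70. Grip across the handle (along y) near x -43 mm, by its centre of mass. 50 g.
- caliper: Digital calliper, closed, loose on the bench. Origin: underside, beam centre line; x points to the jaw end. Steel beam 12 mm wide, x -70 to +60; black housing x -8 to +42, 30 mm wide, 18 mm high; jaws x +42 to +70, y -30 to +18; beam and jaws 1 to 5 mm above the underside. Grip across the housing (along y) near x +17 mm, its centre of mass. 150 g.
- reader: Tag reader, loose on the bench: orange box handle with screen and round black antenna loop. Origin: underside, mid-length; x points from handle to loop. Handle x -70 to +14 mm, 32 mm wide, 26 mm high; loop 60 mm across, centred at x +40, 2 to 12 mm above the underside. Grip across the handle (along y) near x -22 mm; centre of mass x -13. 200 g.
- jar: Sample jar with blue screw lid, loose, upright on the bench, 61 mm high. White body 44 mm in diameter up to 47 mm, lid 48 mm in diameter above that. Origin: centre of its underside; its yaw has no meaning. 80 g.
- applicator_cutout: Fixed black foam block, 182 (x) x 84 (y) x 18 mm high, one of four side by side in the cream tray (rim 26 mm above bench). Origin: centre of its underside. Yellow-floored recess in its top, 14 mm deep: x -78 to -2, 40 mm wide for the handle, then a 16 mm slot to x +78 for the needle. Home: origins over each other, x axes the same way, tool on the floor, 4 mm above this origin.
- caliper_cutout: Fixed black foam block, 182 (x) x 84 (y) x 18 mm high, one of four side by side in the cream tray (rim 26 mm above bench). Origin: centre of its underside. Yellow-floored recess in its top, 10 mm deep: beam x +-78, 28 mm wide; 46 mm wide round the housing; jaws x 34 to 78, y -38 to 26. Home: origins over each other, x axes the same way, tool on the floor, 8 mm above this origin.
- reader_cutout: Fixed black foam block, 182 (x) x 84 (y) x 18 mm high, one of four side by side in the cream tray (rim 26 mm above bench). Origin: centre of its underside. Yellow-floored recess in its top, 12 mm deep: handle 48 mm wide from x -78; loop pocket 76 mm wide, x 2 to 78. Home: origins over each other, x axes the same way, tool on the floor, 6 mm above this origin.
- jar_cutout: Fixed black foam block, 182 (x) x 84 (y) x 18 mm high, one of four side by side in the cream tray (rim 26 mm above bench). Origin: centre of its underside. Yellow-floored recess in its top, 14 mm deep: a round hole, 64 mm in diameter, at the block's centre. Home: jar upright in it, on the floor, 4 mm above this origin.
- dropper_bottle: Bystander: small amber dropper bottle with black cap and teat, 25 mm in diameter, 70 mm high, standing among the tools. Origin: centre of its underside. Easily knocked over; leave it standing.
Not all that is in view belongs to the job. Several things have the shape of the jar; the one meant has the colours described above.

How it is judged:
At the end, for the whole second after the job is handed in: Each of the four lies in its own cut-out: origins within 15 mm seen from above, underside within 3.5 mm of the recess floor, level within 0.1 rad, the three long tools along the cut-out within 0.25 rad (its shape admits them one way round only), all at rest (horizontal distance between applicator and applicator_cutout below 0.015 m and z of applicator in the frame of applicator_cutout below 0.0075 m and angle between each of applicator, caliper, reader, jar's own z axis and vertical below 0.1 rad and angle between the x axis of applicator and the x axis of applicator_cutout, either way round below 0.25 rad and linear speed of each of applicator, caliper, reader, jar below 0.02 m/s and horizontal distance between caliper and caliper_cutout below 0.015 m and z of caliper in the frame of caliper_cutout below 0.0115 m and angle between the x axis of caliper and the x axis of caliper_cutout, either way round below 0.25 rad and horizontal distance between reader and reader_cutout below 0.015 m and z of reader in the frame of reader_cutout below 0.0095 m and angle between the x axis of reader and the x axis of reader_cutout, either way round below 0.25 rad and horizontal distance between jar and jar_cutout below 0.015 m and z of jar in the frame of jar_cutout below 0.0075 m); the robot touches nothing.
It fails at once if the dropper bottle is knocked over or pushed more than 30 mm (angle between dropper_bottle's own z axis and vertical above 0.5 rad or distance of dropper_bottle from where it was at the start of the episode above 0.03 m).
It fails at once if a tool or the jar is let go in mid-air (its underside more than 60 mm above the bench) or knocked up that high ((height (world z) of applicator above 0.06 m and contact force between the fingers and applicator below 0.02 N) or (height (world z) of caliper above 0.06 m and contact force between the fingers and caliper below 0.02 N) or (height (world z) of reader above 0.06 m and contact force between the fingers and reader below 0.02 N) or (height (world z) of jar above 0.06 m and contact force between the fingers and jar below 0.02 N)).
It also fails if it takes over 104 s, if anything falls off the work surface, if the arm or the gripper's body presses on something with over 40 N, if the wrist force passes 120 N, or if a joint passes its speed limit or range.

## Working session

There is one attempt and no reset: what is moved stays moved. The work goes in short steps, each a Python script; the robot and the scene stay as the last script left them, time stands still between calls to the robot, and variables do not carry over. Pictures are saved under pics/ and viewed, at most 14 in all, crops included, and the job is handed in when it is done.

```bash
mkdir -p pics; ls; python3 - <<'E'
from plant import *
import cv2,numpy as np
for n in("top","side"):
    im=capture(n); cv2.imwrite(f"pics/{n}0.png",im)
    cv2.imwrite(f"pics/{n}0b.png",cv2.resize(im,(800,600),interpolation=cv2.INTER_CUBIC))
    m=camera_model(n); print(n,np.round(m["camera_matrix"],1).tolist(),np.round(m["R"],3).tolist(),np.round(m["t"],3).tolist())
print(observe())
E
```

```text
pics
top [[387.5, 0.0, 259.0], [0.0, 387.5, 196.3], [0.0, 0.0, 1.0]] [[0.016, -1.0, 0.009], [-0.999, -0.016, -0.05], [0.05, -0.008, -0.999]] [-0.014, 0.536, 0.866]
side [[431.7, 0.0, 259.0], [0.0, 431.7, 188.4], [0.0, 0.0, 1.0]] [[0.704, -0.711, 0.001], [-0.386, -0.383, -0.84], [0.597, 0.591, -0.543]] [-0.396, 0.232, 0.644]
{'t': 0.1, 'joint_positions': array([ 1.12909114,  0.46935983, -0.04860795,  1.53360924,  0.02413226,
        1.14100297, -0.08228468]), 'joint_vel': array([-0.00017715, -0.00316878,  0.0006572 , -0.0031169 , -0.00290215,
        0.00022876, -0.00161749]), 'joint_torque': array([ 1.40916512e-03, -5.11511457e+01, -4.67424339e-02, -2.38389552e+01,
        1.07373725e-02,  4.39961688e-03, -5.76888254e-06]), 'tcp_pos': array([ 0.27058965, -0.61779721,  0.23035233]), 'tcp_rot': array([ 9.78766915e-01,  2.04974442e-01, -2.26202194e-04, -8.67261902e-04]), 'contact_force': array([ 0.35395174, -0.58709897,  0.19046179]), 'ft_torque': array([ 0.0393304 , -0.00436272,  0.037456  ]), 'grasp_force': 0.0, 'width': 0.08521365221281511}
```

View pics/top0b.png

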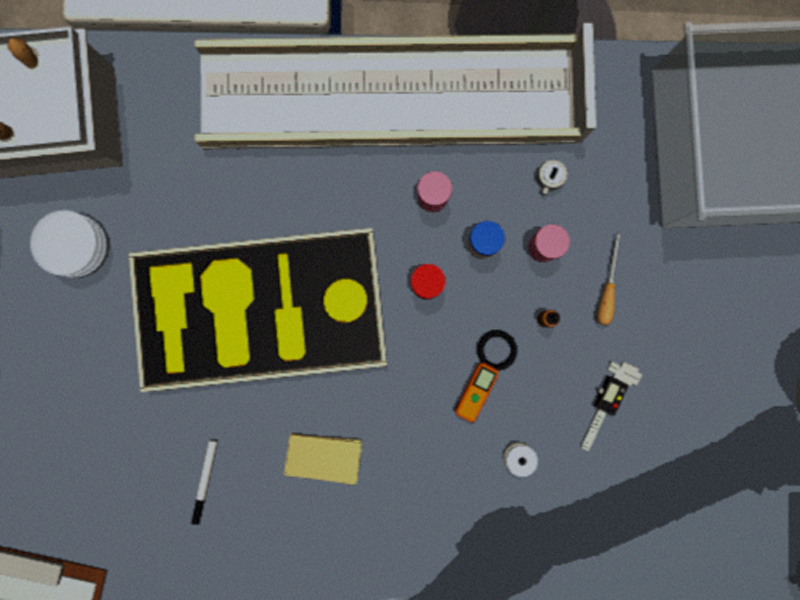

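View pics/side0b.png

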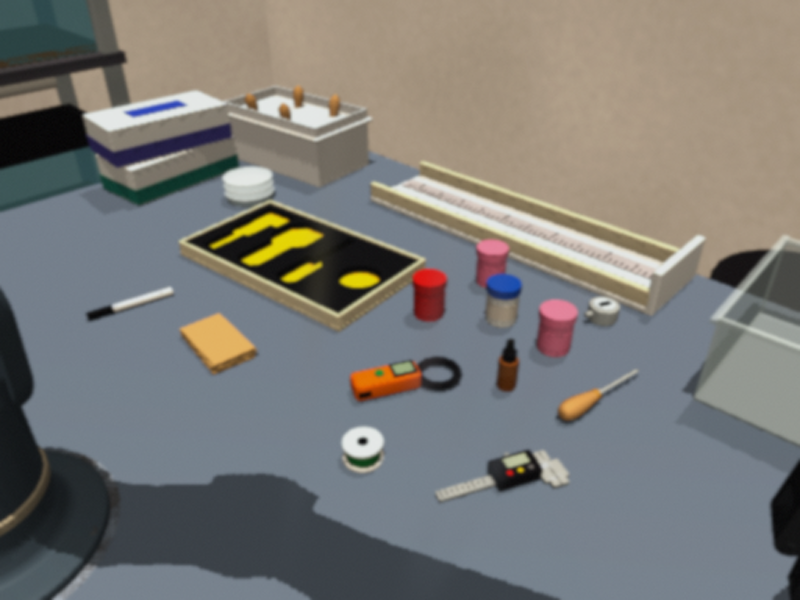

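The top picture shows four cut-outs at about (172,318), (230,312), (289,307) and (345,300), with needle, jaws and loop pointing up (+x). The reader is at (485,380), the calliper at (610,405), the applicator at (610,280) and the dropper at (549,318).

Jar-shaped candidates are pink (434,190), blue (487,238), pink (551,242) and red (428,281). Only (487,238) has a blue lid on a white body, and the side view shows the same at (503,300). I'll confirm this in enlarged crops.

```bash
python3 - <<'E'
import cv2
im=cv2.imread("pics/top0.png")
def crop(x,y,w,h,s,n): cv2.imwrite(n,cv2.resize(im[y:y+h,x:x+w],None,fx=s,fy=s,interpolation=cv2.INTER_CUBIC))
crop(265,120,160,110,5,"pics/c1.png") 
crop(280,200,140,100,5,"pics/c2.png")
crop(80,143,170,110,4.7,"pics/c3.png")
E
```

```text
(no output)
```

View pics/c1.png

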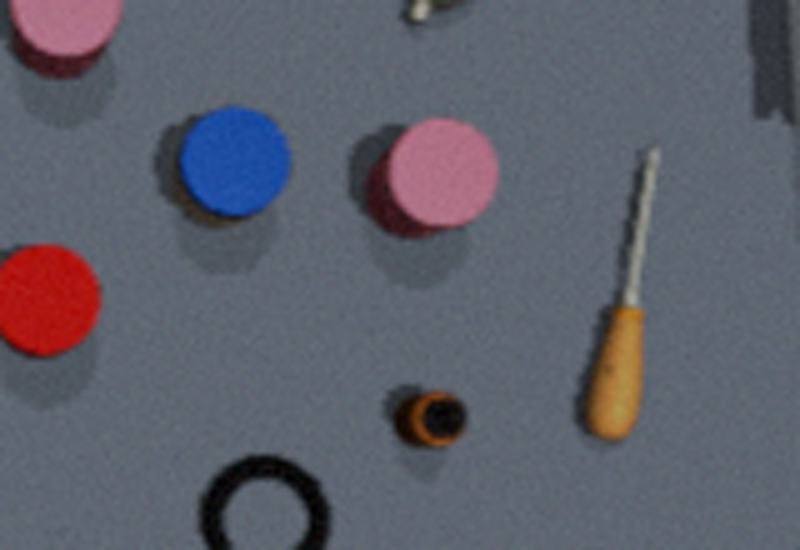

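View pics/c2.png

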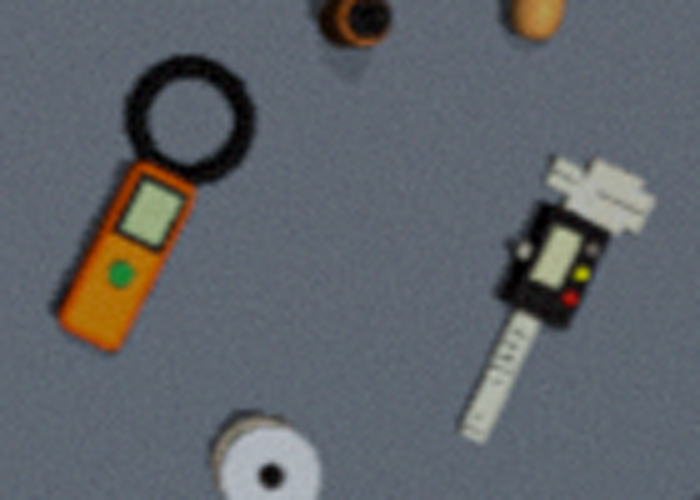

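View pics/c3.png

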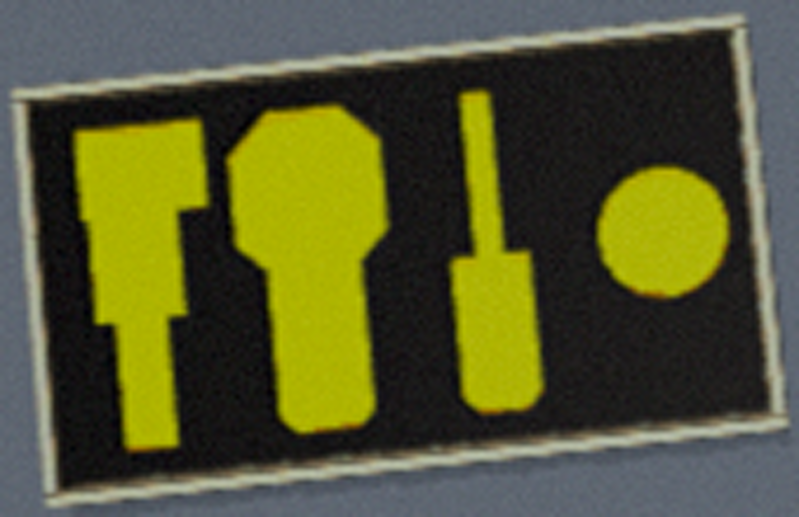

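The crop confirms the jar at crop pixel (236,161): blue lid with a whitish body edge below, while the others are pink or red throughout. Next I'll fit all the poses from the pixels read off the crops.

```bash
cat > h.py <<'E'
from plant import *
import numpy as np, cv2
from scipy.spatial.transform import Rotation as Ro
def world(uv,z,cam="top"):
    m=camera_model(cam); K,R,t=(np.array(m[k]) for k in("camera_matrix","R","t"))
    d=R.T@np.linalg.solve(K,[uv[0],uv[1],1]); c=-R.T@t
    return (c+d*(z-c[2])/d[2])[:2]
def cw(p,off,s,z): return world((np.array(p)+.5)/s-.5+off,z)
def fit(model,W):
    m=np.array(model,float);W=np.array(W);mc,wc=m.mean(0),W.mean(0)
    a,b=m-mc,W-wc
    th=np.arctan2((a[:,0]*b[:,1]-a[:,1]*b[:,0]).sum(),(a*b).sum())
    R=rot(th); o=wc-R@mc
    return o,th,np.linalg.norm(W-(m@R.T+o),axis=1)*1000
def rot(th): return np.array([[np.cos(th),-np.sin(th)],[np.sin(th),np.cos(th)]])
def quat(phi):  # fingers close along world angle phi, tool down
    y=np.array([np.cos(phi),np.sin(phi),0]);z=np.array([0,0,-1.]);x=np.cross(y,z)
    return Ro.from_matrix(np.c_[x,y,z]).as_quat()
E
cat > poses.py <<'E'
from h import *
c1=((265,120),5);c2=((280,200),5);c3=((80,143),4.7)
P={}
def do(n,c,L):
    o,th,r=fit([np.array(l[2])/1000 for l in L],[cw(l[0],*c,l[1]) for l in L]); P[n]=(o,th); return n,o.round(4),round(th,3),r.round(1)
out=[do("reader",c2,[((190,119),.012,(40,0)),((118,353),.026,(-70,-16)),((197,188),.026,(14,-16))]),
do("caliper",c2,[((472,437),.005,(-70,0)),((565,328),.018,(-8,-15)),((612,235),.018,(42,-15))]),
do("applicator",c1,[((655,148),.012,(70,0)),((631,305),.012,(-14,0)),((611,440),.012,(-70,0))]),
do("tray",c3,[((12,93),.026,(94,171)),((742,15),.026,(94,-171)),((787,425),.026,(-94,-171)),((48,503),.026,(-94,171))])]
P["jar"]=(cw((236,161),*c1,.061),0); P["dropper"]=(cw((443,417),*c1,.066),0)
o,th=P["tray"]
for n,k in zip(("caliper","reader","applicator","jar"),(126,42,-42,-126)): P[n+"_cutout"]=(o+rot(th)@[0,k/1000],th)
if __name__=="__main__":
    for x in out:print(*x)
    for n,v in P.items(): print(n,v[0].round(4),round(v[1],3))
    print("hole",cw((664,232),*c3,.018),"tail beam",[rot(-th)@(cw(p,*c3,.018)-P["caliper_cutout"][0]) for p in((125,451),(180,446),(75,130),(203,119))])
E
python3 poses.py
```

```text
reader [ 0.4418 -0.1218] -0.453 [0.8 1.6 1.5]
caliper [ 0.3981 -0.2986] -0.43 [1.  1.7 2. ]
applicator [ 0.5855 -0.3079] -0.151 [4.9 5.7 0.8]
tray [0.5298 0.2056] 0.123 [5.6 5.6 6.3 5.1]
reader [ 0.4418 -0.1218] -0.453
caliper [ 0.3981 -0.2986] -0.43
applicator [ 0.5855 -0.3079] -0.151
tray [0.5298 0.2056] 0.123
jar [ 0.6323 -0.1181] 0
dropper [ 0.5227 -0.207 ] 0
caliper_cutout [0.5144 0.3306] 0.123
reader_cutout [0.5247 0.2473] 0.123
applicator_cutout [0.535  0.1639] 0.123
jar_cutout [0.5453 0.0805] 0.123
hole [0.54462763 0.08040688] tail beam [array([-0.07727438,  0.01370386]), array([-0.07772675, -0.01246885]), array([0.07829845, 0.02400892]), array([ 0.07707714, -0.03741812])]
```

```bash
cat > pp.py <<'E'
from poses import *
# name: grip x offset, closing axis rel. to tool yaw, TCP height above underside, floor height, force
G={"reader":(-.022,np.pi/2,.013,.006,50),"caliper":(.017,0,.0085,.008,50),
   "applicator":(-.043,np.pi/2,.0095,.004,35),"jar":(0,0,.0325,.004,30)}
UP=.16
def plan(n):
    gx,ax,h,fl,f=G[n]; (o,th),(oc,tc)=P[n],P[n+"_cutout"]
    best=None
    for k in(0,np.pi):
        q,qc=quat(th+ax+k),quat(tc+ax+k)
        p,pc=o+rot(th)@[gx,0],oc+rot(tc)@[gx,0]
        js=[ik([*a,z],b) for a,z,b in((p,UP,q),(p,h,q),(pc,UP,qc),(pc,h+fl,qc))]
        if any(j is None for j in js): continue
        c=max(abs(j[6]) for j in js)
        if best is None or c<best[0]: best=(c,p,q,pc,qc)
    return best
def pick(n):
    c,p,q,pc,qc=plan(n); h,f=G[n][2],G[n][4]
    movep([*p,UP],q); move_linear([*p,h],max_speed=.12); close_gripper(f)
    s=observe(); print(n,"t",round(s["t"],1),"w",round(s["width"],4),"gf",round(s["grasp_force"],1))
    move_linear([*p,UP],max_speed=.12); s=observe(); print("lifted w",round(s["width"],4),"gf",round(s["grasp_force"],1))
def place(n):
    c,p,q,pc,qc=plan(n); z0=G[n][2]+G[n][3]
    movep([*pc,UP],qc); move_linear([*pc,z0+.004],max_speed=.12); wait(.2)
    b=observe()["contact_force"][2]
    for z in np.arange(z0+.003,z0-.0025,-.001):
        move_linear([*pc,z],max_speed=.02); s=observe(); df=s["contact_force"][2]-b
        if abs(df)>4: break
    print("down z-z0 mm",round((s["tcp_pos"][2]-z0)*1e3,1),"dF",round(df,1),"gf",round(s["grasp_force"],1))
    let_go(); move_linear([*pc,UP],max_speed=.2); print("t",round(observe()["t"],1))
E
python3 - <<'E'
from pp import *
for n in G: b=plan(n); print(n,None if b is None else [np.round(x,3) for x in b])
pick("reader"); place("reader")
cv2.imwrite("pics/t1.png",cv2.resize(capture("top")[130:265,70:390],None,fx=2.5,fy=2.5,interpolation=cv2.INTER_CUBIC))
E
```

```text
reader [np.float64(1.073), array([ 0.422, -0.112]), array([0.224, 0.974, 0.   , 0.   ]), array([0.503, 0.245]), array([-0.062,  0.998,  0.   ,  0.   ])]
caliper [np.float64(1.175), array([ 0.414, -0.306]), array([0.842, 0.54 , 0.   , 0.   ]), array([0.531, 0.333]), array([0.662, 0.749, 0.   , 0.   ])]
applicator [np.float64(1.539), array([ 0.543, -0.301]), array([0.075, 0.997, 0.   , 0.   ]), array([0.492, 0.159]), array([-0.062,  0.998,  0.   ,  0.   ])]
jar [np.float64(0.531), array([ 0.632, -0.118]), array([0.707, 0.707, 0.   , 0.   ]), array([0.545, 0.081]), array([0.662, 0.749, 0.   , 0.   ])]
reader t 3.9 w 0.0307 gf 49.7
lifted w 0.0307 gf 49.6
down z-z0 mm 6.4 dF 7.5 gf 53.1
t 9.8
```

View pics/t1.png

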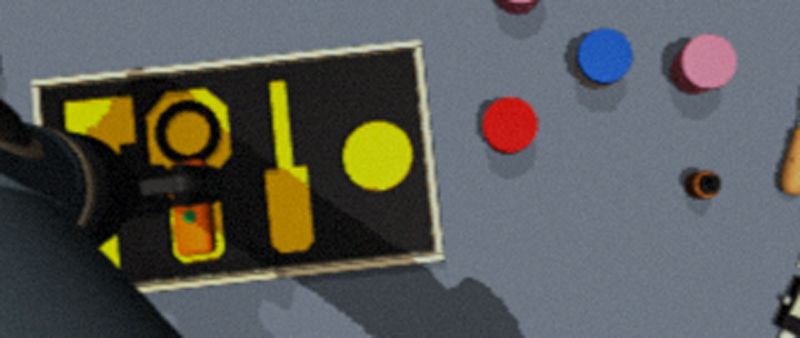

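The reader is in its pocket the right way round, loop at (187,130). It made contact 6 mm earlier than I expected, so I'll log TCP heights on the next one and look at the reader's fit once the arm is clear.

```bash
sed -i 's/print(n,"t"/print("z err mm",round((s["tcp_pos"][2]-h)*1e3,1),n,"t"/; s/        if abs(df)>4: break/        print(round((z-z0)*1e3,1),round((s["tcp_pos"][2]-z0)*1e3,1),round(df,1),end="; ")\n        if abs(df)>4: break/' pp.py
python3 - <<'E'
from pp import *
pick("caliper")
for c,(x,y,w,h,s) in {"top":(80,140,170,115,3),"side":(110,120,180,95,3)}.items():
    cv2.imwrite(f"pics/r_{c}.png",cv2.resize(capture(c)[y:y+h,x:x+w],None,fx=s,fy=s,interpolation=cv2.INTER_CUBIC))
a,b=[cv2.imread(f"pics/r_{c}.png") for c in("top","side")]
b=cv2.copyMakeBorder(b,0,0,0,max(0,a.shape[1]-b.shape[1]),0)[:,:];a=cv2.copyMakeBorder(a,0,0,0,b.shape[1]-a.shape[1],0)
cv2.imwrite("pics/r.png",cv2.vconcat([a[:310],b[:285]]))
E
```

```text
z err mm 0.8 caliper t 13.8 w 0.0484 gf 51.3
lifted w 0.0486 gf 51.7
```

View pics/r.png

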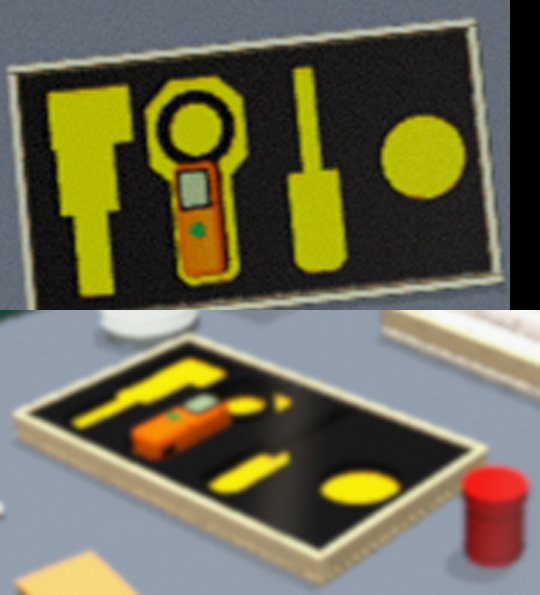

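The reader's loop sits at the pocket centre, (196,128) in the top crop, and the handle is inside the recess. The calliper is lifted. I'll let the force settle before judging contact.

```bash
sed -i 's/wait(.2)/wait(.4)/; s/max_speed=.02); s=/max_speed=.02); wait(.15); s=/' pp.py
python3 - <<'E'
from pp import *
place("caliper"); pick("applicator")
cv2.imwrite("pics/t2.png",cv2.resize(capture("top")[140:255,80:250],None,fx=4.5,fy=4.5,interpolation=cv2.INTER_CUBIC))
E
```

```text
3.0 6.8 5.6; down z-z0 mm 6.8 dF 5.6 gf 54.2
t 21.0
z err mm 0.3 applicator t 25.3 w 0.023 gf 35.6
lifted w 0.0233 gf 35.4
```

View pics/t2.png

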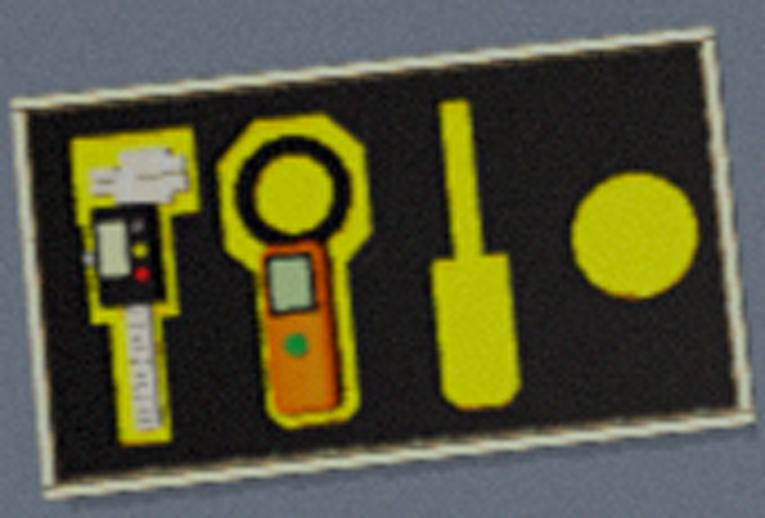

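The calliper lies in its recess the right way round, jaws at (140,175) and tail at (148,430). Both tools met the floor about 7 mm higher than planned, so the tray probably has a base under the foam. I'll start the next descent higher and trace the force.

```bash
sed -i 's/z0+.004\]/z0+.012]/; s/np.arange(z0+.003,z0-.0025/np.arange(z0+.011,z0-.0025/' pp.py
python3 - <<'E'
from pp import *
place("applicator"); pick("jar")
cv2.imwrite("pics/t3.png",cv2.resize(capture("top")[140:255,80:250],None,fx=4.5,fy=4.5,interpolation=cv2.INTER_CUBIC))
im=capture("side");cv2.imwrite("pics/s3full.png",im);cv2.imwrite("pics/s3.png",cv2.resize(im[125:215,110:280],None,fx=4.7,fy=4.7,interpolation=cv2.INTER_CUBIC))
E
```

```text
11.0 11.0 -0.2; 10.0 10.0 0.4; 9.0 9.0 -0.3; 8.0 8.0 -0.3; 7.0 7.0 0.3; 6.0 6.2 4.2; down z-z0 mm 6.2 dF 4.2 gf 35.7
t 33.5
z err mm 0.6 jar t 36.4 w 0.0469 gf 30.5
lifted w 0.0473 gf 30.9
```

View pics/t3.png

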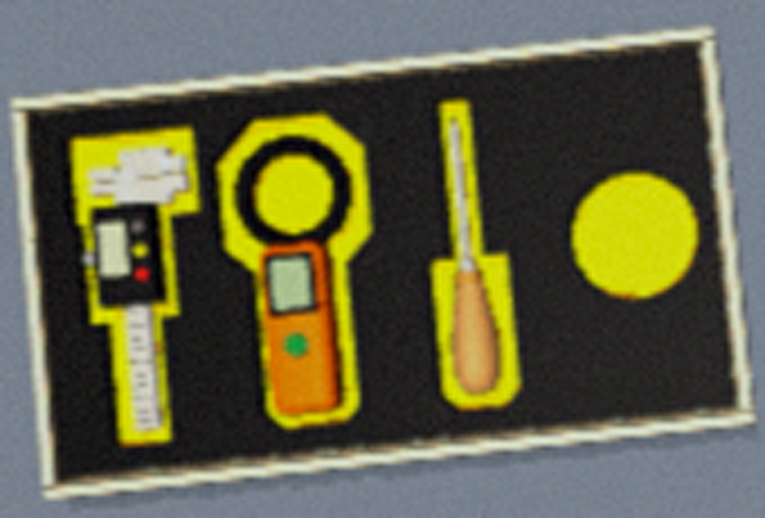

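View pics/s3.png

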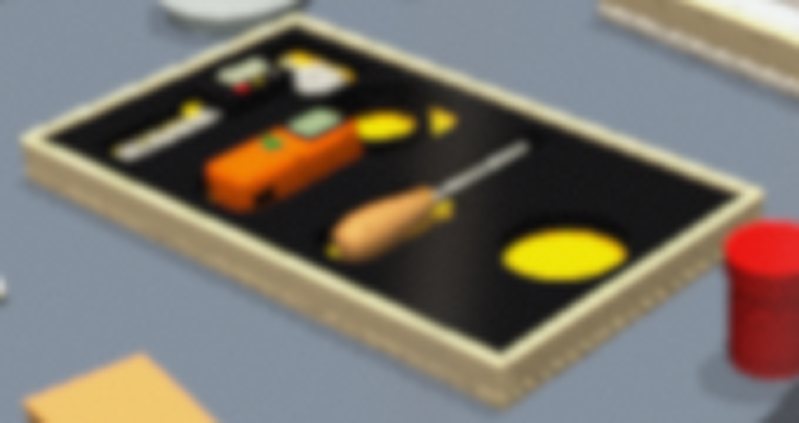

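The applicator is in place: needle in its slot at (455,120)–(470,265), handle at (475,335). The side view shows the foam nearly flush with the rim, so the tray base is about 6 mm thick and all three tools touched down on the floor. Now the jar.

```bash
python3 - <<'E'
from pp import *
place("jar"); b=plan("jar"); movep([.45,-.2,.3],b[2])
im=capture("top");a=cv2.resize(im[120:260,80:440],None,fx=2.2,fy=2.2,interpolation=cv2.INTER_CUBIC)
s=capture("side");s=cv2.resize(s[120:250,100:364],(792,290),interpolation=cv2.INTER_CUBIC)
cv2.imwrite("pics/t4.png",cv2.vconcat([a[:308],s[:290]]))
print(observe()["t"])
E
```

```text
11.0 11.0 1.5; 10.0 10.0 0.4; 9.0 9.0 0.7; 8.0 8.0 0.8; 7.0 7.0 1.3; 6.0 6.6 7.1; down z-z0 mm 6.6 dF 7.1 gf 31.3
t 43.7
45.0083
```

View pics/t4.png

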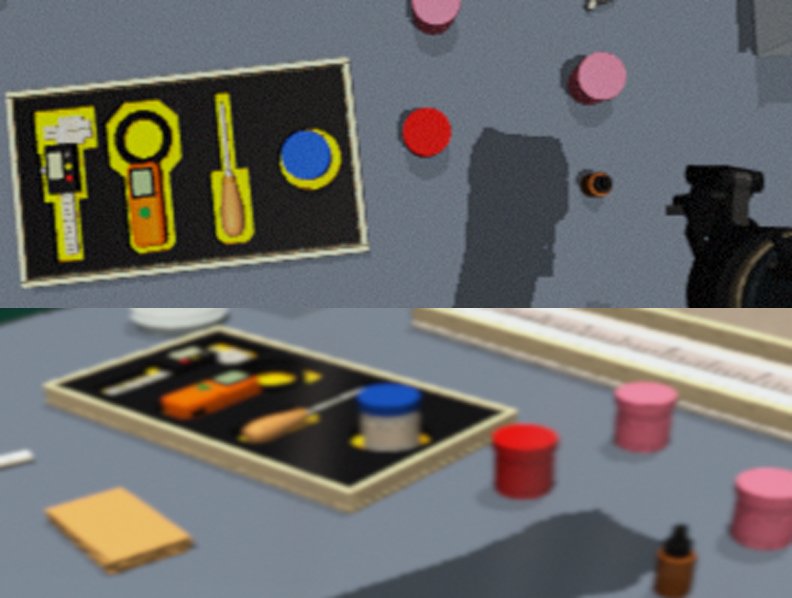

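All four tools are home: calliper (65,185), reader (145,180), applicator (230,170) and jar upright at (310,157). The end gaps match the expected 8 mm or so, and the dropper still stands at (597,184). The arm is clear, so I'm handing in.

```bash
python3 -c "
from plant import *
print(job_done())"
```

```text
the job is handed in; nothing more can be done
None
```

I handed the job in at about 45 s with the applicator, calliper, reader and jar each seated in its own cut-out and the dropper bottle still standing; `job_done()` gave no verdict, so this rests on the final pictures and the touchdown forces.

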